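Unlock the child-proof cap of the blue bottle on the washroom ledge

ROBOT

A 6-joint arm with a two-finger parallel gripper is mounted at the origin on the work surface. World frame = base frame: x ahead of the robot, y to its left, z up, the work surface at z = 0. Lengths are in m, angles in rad, forces in N, time in s.
With the tool pointing down it reaches from about 0.375 to 0.925 m from the base axis. Payload 5.7 kg.
Tool frame: the origin (TCP) lies on the centre line of the jaws, within the pads' length; the fingertips stand 17 mm ahead of it and the grasp point (between the pads) lies 2 mm behind it; z points along the fingers, y is the direction in which the jaws open and shut (so a half turn about z gives the same grasp; the last joint's range is limited). The gripper opens to 85 mm and grips with 20 to 120 N. Pads are 22 mm wide; open, the fingers measure 114 mm over their backs; the gripper's body (76 mm by 85 mm) begins 54 mm behind the grasp point. The pads swing forward as they close: fully open they stand 13 mm farther back than shut.
Start: joints at [1.196, 0.359, 1.51, -0, 1.272, -0.115], TCP at [0.154, 0.58, 0.248] pointing down, gripper open.
Joint ranges: [-2.97, 2.97], [-1.01, 2.36], [0.21, 2.38], [-0.96, 4.11], [0.2, 2.71], [-2.98, 2.98]. Speed limits (rad/s): [2.39, 2.39, 3.14, 3.14, 3.14, 3.14].

INTERFACE

Orientations are given as a unit quaternion [w, x, y, z].
In Python, from rig import * gives the robot as it stands.
- The arm moves only by the tool apply_moves, never from a script. Its argument "increments" is a list that holds one entry, the list of rows, each a list of 5 numbers: the opening in per cent of the stroke, from 0 (shut) to 100 (fully open), then the shift along the world's x, y, z in cm, then the turn about the world's z in rad. A call has 1 to 12 rows; each row is the pose to reach, as a shift and turn from the pose commanded when the call began; what a row does not reach only later rows make up. A row lasts 1/10 s, in which the tool goes at most 50 mm and 8.59 degrees, less where a joint would pass 70% of its speed; a pose out of reach is approached as far as the arm can. A call with a gripper value outside its range is refused whole. The fingers move at their own pace and stop on an object; "force" is the grip in N (left out, the last holds). Time passes only in rows, so rows that repeat a pose let the fingers close. It gives the time, the measured TCP pose, the force and the opening at its end, in the units of the state.
- get_state(): the state, without advancing time (a new reading comes with each control period).
- capture(name): name is "scene" or "side" or "wrist"; returns the picture (400x640x3 uint8, red, green, blue); there is no depth.
- camera_info(name): a dict with "fovy" (degrees; the focal length in pixels is half the picture's height over the tangent of half this angle, whatever the lens; pixels are square), "cx", "cy" (the principal point, pixels), "rvec" (rotation vector, rad) and "tvec" (3), from world to camera coordinates, as OpenCV has them; the wrist camera has in their place "hand_eye" (4x4, takes a point from camera to tool coordinates, whose origin is the TCP and whose axes are the flange's). Camera axes: x right, y down, z forward; pixel columns grow to the right and rows downward; lengths in m; the calibration is good to about 2 mm. The wrist camera is an equidistant fisheye: a pixel r from the principal point sees the ray r / f radians off the axis. A picture is of the moment at which its call begins: read the wrist's pose just before it. camera_info takes no time and is no camera call.
- sign_off(): hands the job in, once; it reports no verdict.
Trained networks look in the newest picture that a camera, given by its name, has taken for a name from the list of things; names that differ only in an ending like _2 or _b are one class to them, and where a whole thing is asked for, a point or a joint stands for the part that bears it (a point fixed in the world has none). Each returns a list of dicts, best first, with "confidence" (0 to 1); they miss things now and then, are a little off and sometimes report something else, mostly with a low value. They report only what shows in the picture. A call takes as long as a camera call.
- spot_in(camera, label): "bbox" ([left, top, width, height] in pixels, round what is visible of it).
- mark_of(camera, label): "pixel" ([column, row] in pixels: a listed point, or the origin of a listed thing).
The state is a dict: "t": time; "qpos": joint angles; "qd": joint speeds; "tau": joint torques, N m; "tcp_pos": TCP position; "tool_rot": TCP orientation; "ft_force": force on the tool from outside, world axes, zero at the start; "moment": the same for the moment, N m; "width": finger opening in m.
Only numpy, scipy, OpenCV 4.12 (cv2) and the standard library are available. Lean on these libraries where they do the work, as an engineer would, in place of code of your own. Each camera call takes 0.05 s, during which the arm holds its last target.

TASK

Two bottles with child-proof caps stand in their holders on the marble ledge. Push the blue bottle's cap fully down, turn it anticlockwise (seen from above) under and past its dark steel safety stop until its red dot points to the green mark, then let it spring back up and let go. Leave the amber bottle's cap as it is.

Things in the scene. Friction and masses are not known exactly. Their poses are not given: they have to be found in the camera images.
- cap_blue_grip (a point): On the vertical axis of the blue bottle's white cap, turns with it; z up. Cap: upright wing 46 mm long (x), 14 thick (y: grip across this), 30 high, its top 8 mm above this point (about 185 mm above the work surface), on a round skirt 48 mm across whose top is 22 mm below this point. Red dot on the wing's +x end. The bottle, 68 mm across, is fixed in a 92 mm square holder; it cannot move or turn.
- press_blue (a joint): How far the blue cap is pushed straight down, m: 0 up, 0.009 fully down. Spring: 4 N to start, about 11 N fully down; it springs back when let go. A red lug at the skirt's foot, below the red dot, 33 mm from the axis, clears the dark steel stop only when pressed over 6 mm. The stop reaches 40 mm from the axis, its top 32 mm below the grip point of the unpressed cap.
- cap_blue (a joint): Turn of the blue cap, rad, growing anticlockwise seen from above. Starts at 0 to 0.12. Unpressed, its lug hits the safety stop at about 0.3; pressed, it passes under and is clear beyond 0.9. At 1.2 the red dot points to the green mark, an upright tab on the neck 40 mm from the axis; travel ends at 1.4. Light friction (0.05 N m): it stays where it is left.
- cap_amber_dot (a point): Red dot on the wing of the amber bottle's cap (16.5 mm from that cap's axis, on the wing's top). That bottle, holder and cap are the same as the blue one's but for the amber colour; it must be left alone.

How it is judged:
By the outcome, as a careful person would: the job done as asked, in the order asked, and still so for the second after the job is handed in, with the robot touching nothing.
It also fails if it takes over 35 s, if anything falls off the work surface, if the arm or the gripper's body presses on something with over 40 N, if the wrist force passes 120 N, or if a joint passes its speed limit or range.

## Working session

There is one attempt and no reset: what is moved stays moved. The work goes in short steps, Python scripts to look and compute and a tool call to move; the robot and the scene stay as the last step left them, time stands still between calls to the robot, and variables do not carry over. Pictures are saved under pics/ and viewed, and the job is handed in when it is done.

Besides the shell and the picture viewer there is one more tool, called after ">>>" by a JSON object that holds its "name" and its "arguments", one argument or row to a line. apply_moves: Moves the arm, as the interface text tells. Its arguments: {"type":"object","properties":{"increments":{"type":"array"},"force":{"type":"number"}},"required":["increments"]}

```bash
mkdir -p pics; cat > h.py <<'E'
from rig import *
import numpy as np, cv2
def save(name,fn):
    im=capture(name); cv2.imwrite('pics/'+fn,cv2.cvtColor(np.asarray(im),cv2.COLOR_RGB2BGR)); return im
def ray(name,px,st=None):
    c=camera_info(name); f=200/np.tan(np.radians(c['fovy'])/2)
    d=np.array([px[0]-c['cx'],px[1]-c['cy']])/f
    if name!='wrist':
        R=cv2.Rodrigues(np.array(c['rvec'],float))[0]; t=np.array(c['tvec'],float).ravel()
        v=R.T@np.array([d[0],d[1],1]); return -R.T@t, v/np.linalg.norm(v)
    th=np.linalg.norm(d); u=d/max(th,1e-9)
    v=np.array([*(u*np.sin(th)),np.cos(th)])
    H=np.array(c['hand_eye']); w,x,y,z=st['tool_rot']
    from scipy.spatial.transform import Rotation as Ro
    R=Ro.from_quat([x,y,z,w]).as_matrix()
    return R@H[:3,3]+np.array(st['tcp_pos']), R@H[:3,:3]@v
def atz(name,px,z,st=None):
    o,v=ray(name,px,st); return o+v*(z-o[2])/v[2]
def tri(rs):
    A=np.zeros((3,3));b=np.zeros(3)
    for o,v in rs:
        P=np.eye(3)-np.outer(v,v);A+=P;b+=P@o
    p=np.linalg.solve(A,b); return p,[float(np.linalg.norm((np.eye(3)-np.outer(v,v))@(p-o))) for o,v in rs]
E
python3 - <<'E'
from h import *
st=get_state(); print(st)
R=[]
for n in ['scene','side','wrist']:
    save(n,n+'0.png')
    for l in ['cap_blue_grip','cap_amber_dot']:
        m=mark_of(n,l); print(n,l,m)
        for k in m[:2]:
            print(atz(n,k['pixel'],.177 if 'blue' in l else .185,st).round(4))
E
```

```text
{'t': 0.0, 'qpos': array([ 1.19591796e+00,  3.59476933e-01,  1.51143457e+00,  1.92102528e-05,
        1.27248958e+00, -1.15054096e-01]), 'qd': array([-0.00120303, -0.00127862,  0.00217579, -0.0004806 , -0.00028926,
        0.00038222]), 'tau': array([-9.90716399e-04, -5.27626169e+01, -2.78617930e+01, -2.39725323e-04,
        1.31269047e-02, -8.37692113e-06]), 'tcp_pos': array([0.15388348, 0.57926456, 0.24746945]), 'tool_rot': array([-2.28197704e-04,  1.29549775e-01,  9.91572508e-01, -8.74993791e-04]), 'ft_force': array([ 0.75181028, -0.42859798, -0.1547338 ]), 'moment': array([-0.01104457, -0.01837346,  0.04943616]), 'width': 0.08533079161688555}
scene cap_blue_grip [{'pixel': [214.3, 181.7], 'confidence': 0.88}]
[ 0.4856 -0.165   0.177 ]
scene cap_amber_dot [{'pixel': [422.6, 162.8], 'confidence': 0.75}]
[0.5045 0.2006 0.185 ]
side cap_blue_grip [{'pixel': [279.5, 284.7], 'confidence': 0.59}]
[ 0.477  -0.1716  0.177 ]
side cap_amber_dot [{'pixel': [296.0, 166.3], 'confidence': 0.96}]
[0.5064 0.1832 0.185 ]
wrist cap_blue_grip []
wrist cap_amber_dot []
```

View pics/scene0.png

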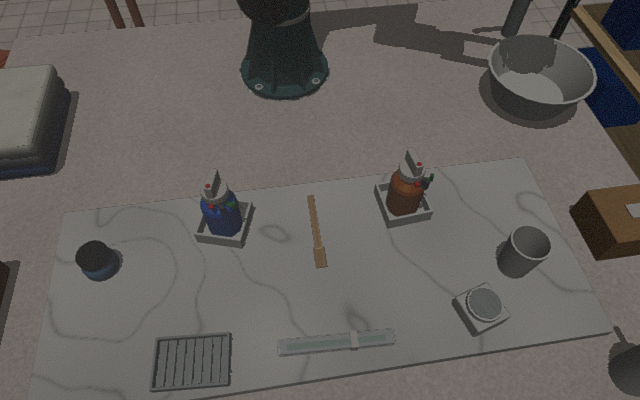

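View pics/side0.png

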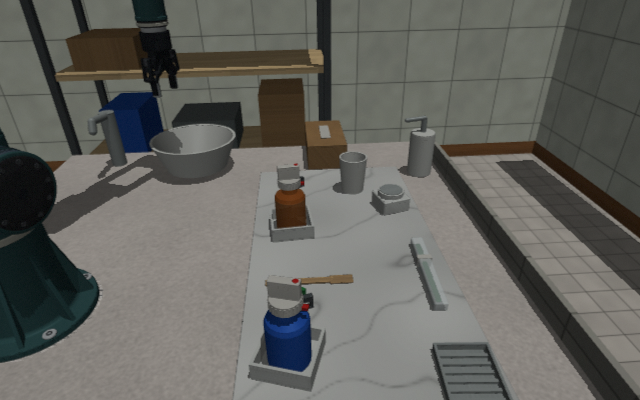

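Blue bottle: cap at scene (214,182), side (283,285). Amber: scene (412,165), side (290,175). I'll enlarge the blue cap.

```bash
python3 - <<'E'
from h import *
p,e=tri([ray('scene',[214.3,181.7]),ray('side',[279.5,284.7])]);print(p,e)
a=cv2.imread('pics/scene0.png')[155:255,180:270];b=cv2.imread('pics/side0.png')[260:360,240:330]
cv2.imwrite('pics/z0.png',np.hstack([cv2.resize(x,None,fx=4.4,fy=4.4,interpolation=cv2.INTER_CUBIC) for x in (a,b)]))
E
```

```text
[ 0.47803013 -0.16564748  0.17008132] [0.001986647142551316, 0.001986647142551162]
```

View pics/z0.png

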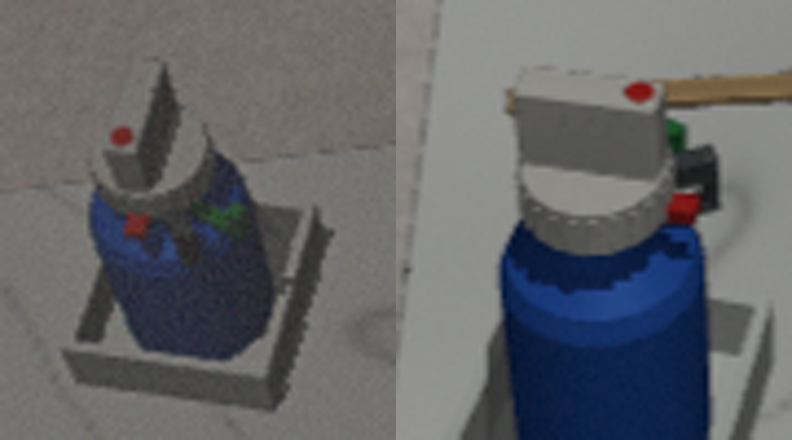

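```bash
python3 - <<'E'
from h import *
p,e=tri([ray('scene',[207.7,185.7]),ray('side',[295,280.7])]);print(p,e)
for n,q in [('scene',[207.7,185.7]),('scene',[216.4,169.5]),('side',[295,280.7]),('side',[268,278]),]: print(n,atz(n,q,.185).round(4))
E
```

```text
[ 0.4983276  -0.17482773  0.18505589] [0.00010655053746735037, 0.00010655053746731953]
scene [ 0.4984 -0.1749  0.185 ]
scene [ 0.4657 -0.1595  0.185 ]
side [ 0.4982 -0.1747  0.185 ]
side [ 0.4619 -0.1659  0.185 ]
```

>>> {"name": "apply_moves", "arguments": {
  "increments": [
    [[100, 4, -5, 3, 0], [100, 8, -10, 5, 0], [100, 12, -13, 6, 0], [100, 16, -16, 6, 0], [100, 20, -20, 6, 0], [100, 24, -24, 6, 0], [100, 26, -28, 6, 0], [100, 28, -32, 6, 0], [100, 29, -36, 6, 0], [100, 30, -41, 6, 0], [100, 31, -46, 6, 0], [100, 31, -50, 6, 0]]
  ]
}}

```text
t: 1.65
tcp_pos: [0.4632, 0.0968, 0.3085]
tool_rot: [0.001, 0.13, 0.992, 0.0]
ft_force: [1.0, 0.2, 0.1]
width: 0.0855
```

>>> {"name": "apply_moves", "arguments": {
  "increments": [
    [[100, 31, -54, 6, 0], [100, 31, -58, 6, 0], [100, 31, -62, 6, 0], [100, 31, -66, 6, 0], [100, 30, -70, 6, 0], [100, 30, -74, 6, 0], [100, 30, -74, 6, 0]]
  ]
}}

```text
t: 2.35
tcp_pos: [0.6066, -0.2204, 0.3368]
tool_rot: [0.0, 0.13, 0.992, -0.0]
ft_force: [0.3, 0.0, 0.3]
width: 0.0851
```

```bash
python3 - <<'E'
from h import *
print(camera_info('wrist'))
st=get_state();print(st['t'],st['tcp_pos'],st['tool_rot'],st['qpos'])
save('wrist','w1.png')
E
```

```text
{'fovy': 65.70646984690485, 'cx': 323.2020696597614, 'cy': 199.14488654866773, 'hand_eye': array([[-1.30240048e-03, -9.47927116e-01, -3.18484673e-01,
         8.31035439e-02],
       [ 9.99998735e-01, -1.52543841e-03,  4.50902710e-04,
         1.60061915e-05],
       [-9.13251657e-04, -3.18483682e-01,  9.47927903e-01,
        -1.27473504e-01],
       [ 0.00000000e+00,  0.00000000e+00,  0.00000000e+00,
         1.00000000e+00]])}
2.35 [ 0.60656974 -0.22038149  0.33679093] [ 1.15406312e-04  1.29631168e-01  9.91562276e-01 -2.15236768e-05] [-4.55478905e-01  3.64456339e-01  1.28274726e+00  3.31158774e-05
  1.49415659e+00 -1.76628376e+00]
```

View pics/w1.png

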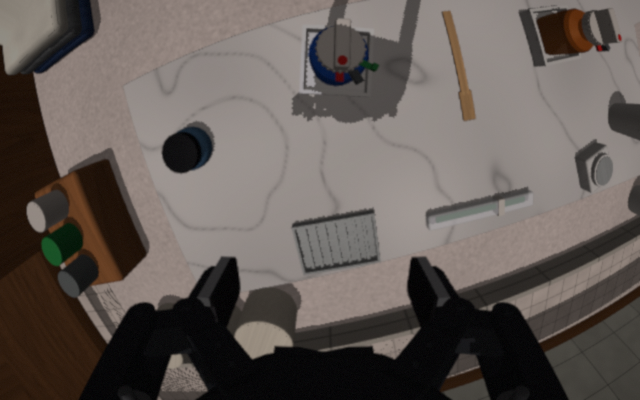

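I forgot that shifts count from the call's start, so the arm overshot, though harmlessly (z 0.337). The view is useful: the blue cap is at about (340,50) with its dot near (342,60), and amber is at (590,30).

```bash
python3 - <<'E'
from h import *
st=get_state()
m=mark_of('wrist','cap_blue_grip');print(m)
if m: print(atz('wrist',m[0]['pixel'],.177,st), tri([ray('wrist',m[0]['pixel'],st),ray('scene',[214.3,181.7]),ray('side',[279.5,284.7])]))
print(atz('wrist',[342,60],.185,st))
a=cv2.imread('pics/w1.png')[0:110,290:400]
cv2.imwrite('pics/z1.png',cv2.resize(a,None,fx=5,fy=5,interpolation=cv2.INTER_CUBIC))
E
```

```text
[{'pixel': [344.2, 41.2], 'confidence': 0.77}]
[ 0.48242704 -0.17524125  0.177     ] (array([ 0.47954225, -0.16955813,  0.17159358]), [0.005420024392789589, 0.0037135623173697478, 0.003909339391240359])
[ 0.49998278 -0.18250568  0.185     ]
```

View pics/z1.png

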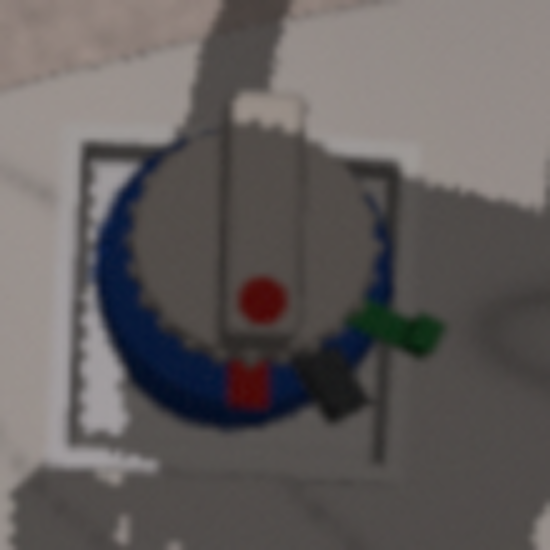

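>>> {"name": "apply_moves", "arguments": {
  "increments": [
    [[100, -4, 2, -1, 0], [100, -8, 4, -2, 0], [100, -12, 5, -3, 0], [100, -12.5, 5, -4, 0], [100, -12.5, 5, -4, 0], [100, -12.5, 5, -4, 0]]
  ]
}}

```text
t: 3.05
tcp_pos: [0.4822, -0.1686, 0.2971]
tool_rot: [0.001, 0.13, 0.992, -0.0]
ft_force: [0.1, -0.2, -0.7]
width: 0.0855
```

```bash
python3 - <<'E'
from h import *
st=get_state();print(st['t'],st['tcp_pos'],st['tool_rot'],st['qpos'],st['qd'].round(3))
save('wrist','w2.png')
for l in ['cap_blue_grip']:
    m=mark_of('wrist',l);print(m)
    if m: print(atz('wrist',m[0]['pixel'],.177,st))
a=cv2.imread('pics/w2.png')[100:300,220:420]
cv2.imwrite('pics/z2.png',cv2.resize(a,None,fx=3,fy=3,interpolation=cv2.INTER_CUBIC))
E
```

```text
3.05 [ 0.4822448  -0.16855766  0.29713854] [ 7.87932992e-04  1.29543974e-01  9.91573335e-01 -2.45101338e-04] [-4.71584514e-01  1.84879400e-01  1.63174573e+00  6.82317497e-05
  1.32331850e+00 -1.78257928e+00] [ 0.001  0.01  -0.034 -0.001  0.004 -0.002]
[{'pixel': [322.3, 193.2], 'confidence': 0.6}]
[ 0.47727302 -0.16790908  0.177     ]
```

View pics/z2.png

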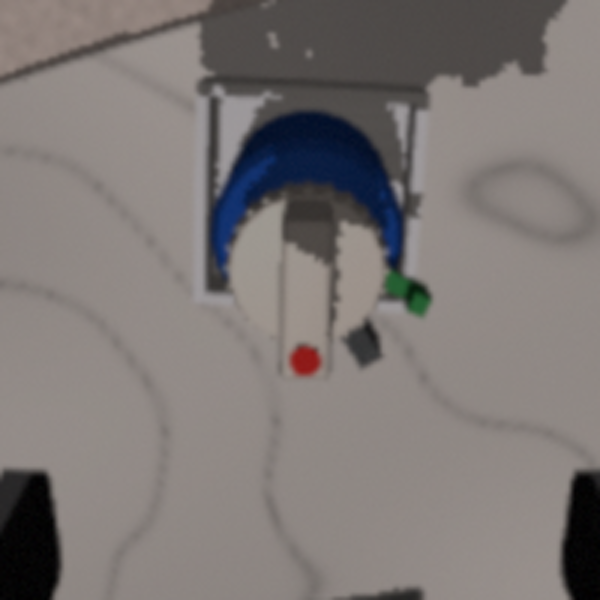

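```bash
python3 - <<'E'
from h import *
st=get_state()
P=lambda x,y,z: atz('wrist',[220+x/3,100+y/3],z,st)
for n,q in dict(dot=(305,361),front=(305.5,377),backtop=(308.5,223),fl=(280,376),fr=(330,376)).items(): print(n,P(*q,.185).round(4))
d=P(305,361,.185)-P(308.5,223,.185); print(np.arctan2(d[1],d[0]),np.linalg.norm(d))
g=P(408,300,.155);k=P(365,350,.15);print('green',g,'stop',k)
x=np.array(st['tool_rot']); print('tool x yaw', np.arctan2(.257,-.966))
print(tri([ray('wrist',[321.7,220.3],st),ray('scene',[207.7,185.7]),ray('side',[295,280.7])]))
E
```

```text
dot [ 0.4985 -0.1743  0.185 ]
front [ 0.5032 -0.1755  0.185 ]
backtop [ 0.4605 -0.1631  0.185 ]
fl [ 0.5011 -0.1823  0.185 ]
fr [ 0.5047 -0.1687  0.185 ]
-0.2860443845143673 0.03962333216495848
green [ 0.49914372 -0.14180306  0.155     ] stop [ 0.51381093 -0.15878504  0.15      ]
tool x yaw 2.881570233423255
(array([ 0.49837112, -0.17459055,  0.18498572]), [0.0003151393862119568, 0.00028364858699477685, 0.0001334442144421513])
```

>>> {"name": "apply_moves", "arguments": {
  "increments": [
    [[50, 0, -0.1, -0.5, -0.13], [50, 0, -0.1, -1, -0.26], [50, 0, -0.1, -1.5, -0.39], [50, 0, -0.1, -2, -0.52], [50, 0, -0.1, -2, -0.65], [50, 0, -0.1, -2, -0.78], [50, 0, -0.1, -2, -0.91], [50, 0, -0.1, -2, -1.04], [50, 0, -0.1, -2, -1.17], [50, 0, -0.1, -2, -1.3], [50, 0, -0.1, -2, -1.43], [50, 0, -0.1, -2, -1.56]]
  ]
}}

```text
t: 4.35
tcp_pos: [0.4827, -0.1699, 0.277]
tool_rot: [0.001, 0.791, 0.612, 0.0]
ft_force: [0.4, 0.1, -0.4]
width: 0.0426
```

>>> {"name": "apply_moves", "arguments": {
  "increments": [
    [[50, 0, 0, 0, -0.135], [50, 0, 0, 0, -0.27], [50, 0, 0, 0, -0.405], [50, 0, 0, 0, -0.54], [50, 0, 0, 0, -0.675], [50, 0, 0, 0, -0.81], [50, 0, 0, 0, -0.945], [50, 0, 0, 0, -1.08], [50, 0, 0, 0, -1.215], [50, 0, 0, 0, -1.35], [50, 0, 0, 0, -1.48], [50, 0, 0, 0, -1.59]]
  ]
}}

```text
t: 5.55
tcp_pos: [0.4827, -0.1699, 0.277]
tool_rot: [0.0, 0.991, -0.136, 0.001]
ft_force: [-0.1, 0.0, -0.0]
width: 0.0427
```

>>> {"name": "apply_moves", "arguments": {
  "increments": [
    [[50, 0, 0, 0, 0], [50, 0, 0, 0, 0]]
  ]
}}

```text
t: 5.75
tcp_pos: [0.4821, -0.1696, 0.2768]
tool_rot: [0.0, 0.991, -0.132, 0.0]
ft_force: [-0.5, -0.0, 0.7]
width: 0.0425
```

```bash
cat >> h.py <<'E'
def yaw(st):
    from scipy.spatial.transform import Rotation as Ro
    w,x,y,z=st['tool_rot'];R=Ro.from_quat([x,y,z,w]).as_matrix();return np.arctan2(R[1,0],R[0,0])
E
python3 - <<'E'
from h import *
st=get_state();print(st['t'],st['tcp_pos'],yaw(st),st['qpos'],st['width'],st['ft_force'])
save('wrist','w3.png')
m=mark_of('wrist','cap_blue_grip');print(m)
if m: print(atz('wrist',m[0]['pixel'],.177,st))
E
```

```text
5.75 [ 0.48210694 -0.16964689  0.27681837] -0.2650899306590309 [-4.73668762e-01  2.03217445e-01  1.66019657e+00  1.35676698e-04
  1.27740297e+00  1.36217832e+00] 0.04254919196374156 [-0.46537904 -0.04520919  0.69075622]
[{'pixel': [322.5, 204.5], 'confidence': 0.68}]
[ 0.48245249 -0.16884305  0.177     ]
```

View pics/w3.png

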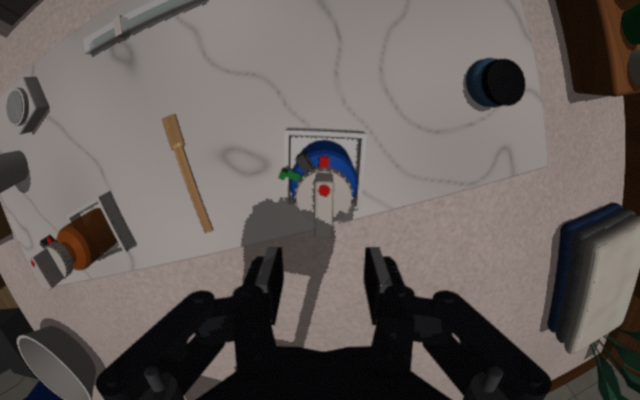

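The view from the other side agrees: the wing is upright in the picture at column 323, midway between the fingers, with the dot at (324,190). I'll descend.

>>> {"name": "apply_moves", "arguments": {
  "increments": [
    [[50, 0, 0, -3, 0], [50, 0, 0, -6, 0], [50, 0, 0, -8, 0], [50, 0, 0, -9, 0], [50, 0, 0, -9.7, 0], [50, 0, 0, -9.7, 0], [50, 0, 0, -9.7, 0]]
  ]
}}

```text
t: 6.55
tcp_pos: [0.4818, -0.1696, 0.1804]
tool_rot: [0.0, 0.991, -0.134, 0.001]
ft_force: [0.8, 0.1, -0.2]
width: 0.0426
```

```bash
python3 - <<'E'
from h import *
st=get_state();print(st['t'],st['tcp_pos'],yaw(st),st['width'],st['ft_force'])
save('wrist','w4.png')
a=cv2.imread('pics/w4.png')[130:350,200:450]
cv2.imwrite('pics/z4.png',cv2.resize(a,None,fx=2.6,fy=2.6,interpolation=cv2.INTER_CUBIC))
E
```

```text
6.55 [ 0.48182402 -0.16960117  0.18037463] -0.26791532323365363 0.04261627743594962 [ 0.80420889  0.06994932 -0.2117739 ]
```

View pics/z4.png

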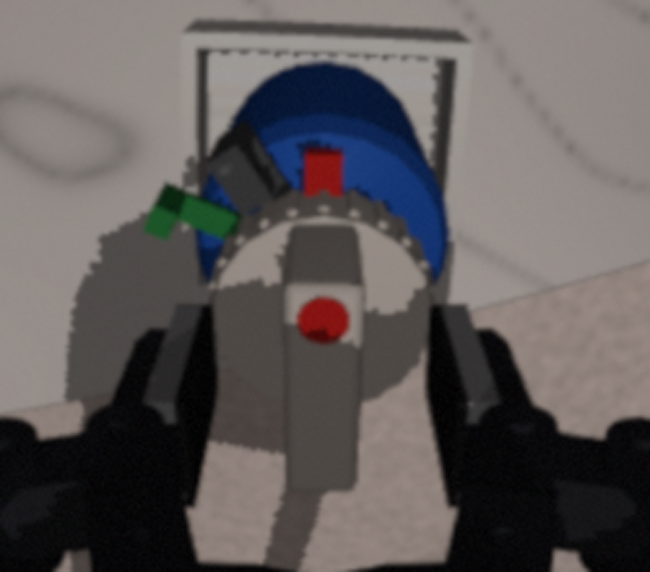

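The wing (columns 285–362 in the enlargement) lies centred between the pads (215 and 430). Closing.

>>> {"name": "apply_moves", "arguments": {
  "increments": [
    [[0, 0, 0, 0, 0], [0, 0, 0, 0, 0], [0, 0, 0, 0, 0], [0, 0, 0, 0, 0], [0, 0, 0, 0, 0], [0, 0, 0, 0, 0]]
  ],
  "force": 80
}}

```text
t: 7.2
tcp_pos: [0.4815, -0.1696, 0.1799]
tool_rot: [0.0, 0.991, -0.134, 0.001]
ft_force: [-1.1, -0.6, 4.0]
width: 0.0124
```

>>> {"name": "apply_moves", "arguments": {
  "increments": [
    [[0, 0, 0, -0.3, 0], [0, 0, 0, -0.6, 0], [0, 0, 0, -0.8, 0], [0, 0, 0, -0.9, 0], [0, 0, 0, -0.9, 0], [0, 0, 0, -0.9, 0]]
  ]
}}

```text
t: 7.8
tcp_pos: [0.4816, -0.1696, 0.1715]
tool_rot: [0.0, 0.991, -0.134, 0.001]
ft_force: [-2.3, -0.9, 11.0]
width: 0.0124
```

```bash
python3 - <<'E'
from h import *
st=get_state();print(st['t'],st['tcp_pos'],yaw(st),st['width'],st['ft_force'],st['moment'])
save('wrist','w5.png');save('side','s5.png')
a=cv2.imread('pics/w5.png')[130:330,200:420];b=cv2.imread('pics/side0.png')[260:340,240:330];c=cv2.imread('pics/s5.png')[260:340,240:330]
cv2.imwrite('pics/z5.png',np.hstack([cv2.resize(x,(390,350),interpolation=cv2.INTER_CUBIC) for x in (a,c)]))
E
```

```text
7.8 [ 0.4815928  -0.16961262  0.17145587] -0.26815205536606074 0.012361891110920665 [-2.31324337 -0.86364738 11.02972342] [-0.10689415  0.38098209 -0.03973279]
```

View pics/z5.png

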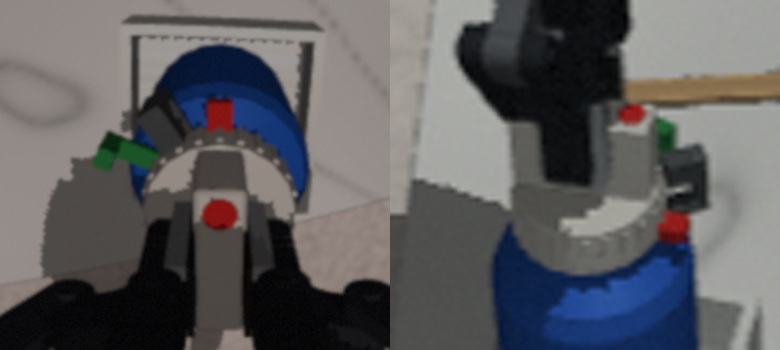

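The cap is down (the lug now sits well below the stop in the side view) and the force is 11 N. I'll press slightly further to confirm bottoming.

>>> {"name": "apply_moves", "arguments": {
  "increments": [
    [[0, 0, 0, -0.1, 0], [0, 0, 0, -0.1, 0], [0, 0, 0, -0.1, 0]]
  ]
}}

```text
t: 8.2
tcp_pos: [0.4816, -0.1697, 0.1714]
tool_rot: [0.0, 0.991, -0.134, 0.001]
ft_force: [-4.5, 1.2, 19.9]
width: 0.0118
```

>>> {"name": "apply_moves", "arguments": {
  "increments": [
    [[0, 0, 0, 0, 0.06], [0, 0, 0, 0, 0.16], [0, 0, 0, 0, 0.28], [0, 0, 0, 0, 0.4], [0, 0, 0, 0, 0.52], [0, 0, 0, 0, 0.64], [0, 0, 0, 0, 0.76], [0, 0, 0, 0, 0.88], [0, 0, 0, 0, 1.0], [0, 0, 0, 0, 1.08], [0, 0, 0, 0, 1.08], [0, 0, 0, 0, 1.08]]
  ]
}}

```text
t: 9.4
tcp_pos: [0.4817, -0.1698, 0.1714]
tool_rot: [0.001, 0.919, 0.395, 0.0]
ft_force: [-5.2, -0.5, 19.7]
width: 0.0123
```

```bash
python3 - <<'E'
from h import *
st=get_state();print(st['t'],st['tcp_pos'],yaw(st),st['width'],st['ft_force'],st['moment'])
save('wrist','w6.png');save('side','s6.png');save('scene','c6.png')
a=cv2.imread('pics/w6.png')[130:330,200:420];c=cv2.imread('pics/s6.png')[260:340,240:330]
cv2.imwrite('pics/z6.png',np.hstack([cv2.resize(x,(390,350),interpolation=cv2.INTER_CUBIC) for x in (a,c)]))
E
```

```text
9.4 [ 0.4816784  -0.16981169  0.17136031] 0.8123434672773642 0.012292271433226162 [-5.21346726 -0.534573   19.71993347] [0.01919934 0.79408151 0.0100959 ]
```

View pics/z6.png

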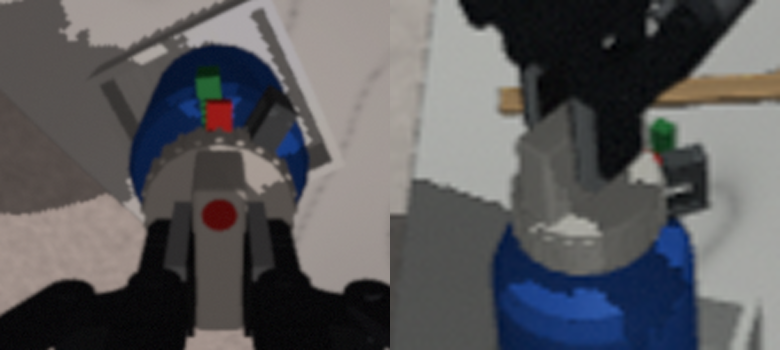

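```bash
python3 - <<'E'
from h import *
W={'w2.png':([.4822448,-.16855766,.29713854],[7.87932992e-04,1.29543974e-01,9.91573335e-01,-2.45e-4]),
}
st=get_state(); W['w6.png']=(st['tcp_pos'],st['tool_rot'])
W['w4.png']=([.48182402,-.16960117,.18037463],[0,np.cos(.26791532/2),-np.sin(.26791532/2),0])
rs=[]
for f,roi in [('w2.png',(220,100,420,300)),('w4.png',(200,130,450,330)),('w6.png',(200,130,420,330)),('scene0.png',(180,155,270,255)),('side0.png',(240,260,330,360)),('s6.png',(240,260,330,360)),('c6.png',(180,155,270,255))]:
    im=cv2.imread('pics/'+f).astype(int);x0,y0,x1,y1=roi
    s=im[y0:y1,x0:x1];m=(s[...,1]>1.5*s[...,2])&(s[...,1]>1.25*s[...,0])&(s[...,1]>35)
    ys,xs=np.nonzero(m); 
    if len(xs)<5: print(f,len(xs));continue
    c=[xs.mean()+x0,ys.mean()+y0];print(f,len(xs),np.round(c,1),xs.min()+x0,xs.max()+x0,ys.min()+y0,ys.max()+y0)
    n={'w':'wrist','s':'side','c':'scene'}[f[0]]
    if f.startswith('scene'): n='scene'
    s_=None
    if n=='wrist': s_={'tcp_pos':W[f][0],'tool_rot':W[f][1]}
    r=ray(n,c,s_)
    for z in (.145,.155,.165):
        p=r[0]+r[1]*(z-r[0][2])/r[1][2]; print('   ',z,np.arctan2(p[1]+.170,p[0]-.482).round(3),np.hypot(p[1]+.170,p[0]-.482).round(4))
    rs.append(r)
p,e=tri(rs);print(p,np.round(e,4),np.arctan2(p[1]+.170,p[0]-.482))
E
```

```text
w2.png 100 [355.5 197.2] 349 362 190 204
    0.145 0.984 0.0326
    0.155 1.075 0.0307
    0.165 1.178 0.029
w4.png 413 [272.6 212.4] 256 291 202 221
    0.145 0.747 0.0356
    0.155 0.631 0.0363
    0.165 0.521 0.0376
w6.png 204 [316.8 180. ] 310 324 172 199
    0.145 0.928 0.0405
    0.155 0.916 0.0432
    0.165 0.905 0.0458
scene0.png 20 [230.4 203.4] 227 234 201 206
    0.145 0.706 0.0407
    0.155 0.634 0.0468
    0.165 0.578 0.0532
side0.png 19 [303.  290.4] 302 304 287 294
    0.145 0.648 0.033
    0.155 0.323 0.0277
    0.165 -0.087 0.0264
s6.png 31 [302.2 290.6] 300 304 287 294
    0.145 0.661 0.0318
    0.155 0.323 0.0265
    0.165 -0.106 0.0253
c6.png 12 [233.2 203.2] 231 236 201 207
    0.145 0.781 0.0443
    0.155 0.704 0.0502
    0.165 0.643 0.0563
[ 0.50595095 -0.14169811  0.13565211] [0.0026 0.0018 0.0029 0.0033 0.0027 0.0015 0.0019] 0.8684734678316494
```

>>> {"name": "apply_moves", "arguments": {
  "increments": [
    [[0, 0, 0, 0, 0.08], [0, 0, 0, 0, 0.08], [0, 0, 0, 0, 0.08]]
  ]
}}

```text
t: 9.85
tcp_pos: [0.4817, -0.1698, 0.1713]
tool_rot: [0.001, 0.902, 0.431, 0.0]
ft_force: [-4.2, -0.5, 19.5]
width: 0.0121
```

```bash
python3 - <<'E'
from h import *
st=get_state();print(st['t'],st['tcp_pos'],yaw(st),st['width'],st['ft_force'],st['moment'])
save('wrist','w7.png')
im=cv2.imread('pics/w7.png').astype(int);s=im[160:215,290:350]
b,g,r=s[...,0],s[...,1],s[...,2]
for n,m in (('green',(g>1.5*r)&(g>1.25*b)&(g>35)),('red',(r>2*g)&(r>2*b)&(r>60))):
    ys,xs=np.nonzero(m);c=[xs.mean()+290,ys.mean()+160];print(n,c,xs.min()+290,xs.max()+290,ys.min()+160,ys.max()+160)
    for z in (.13,.14,.15):
        p=atz('wrist',c,z,st);print(z,np.arctan2(p[1]+.1698,p[0]-.4817).round(3),np.hypot(p[1]+.1698,p[0]-.4817).round(4))
a=cv2.imread('pics/w7.png')[140:270,260:390]
cv2.imwrite('pics/z7.png',cv2.resize(a,None,fx=4.5,fy=4.5,interpolation=cv2.INTER_CUBIC))
E
```

```text
9.85 [ 0.48167413 -0.1698236   0.17134264] 0.8923019457667379 0.012084774128320439 [-4.21846605 -0.54843893 19.45961811] [0.0045658  0.81096906 0.09860015]
green [np.float64(322.9664804469274), np.float64(178.53631284916202)] 317 329 172 185
0.13 0.924 0.0372
0.14 0.922 0.0399
0.15 0.92 0.0425
red [np.float64(323.18025751072963), np.float64(196.21459227467813)] 316 330 188 205
0.13 0.932 0.0268
0.14 0.928 0.03
0.15 0.925 0.0333
```

View pics/z7.png

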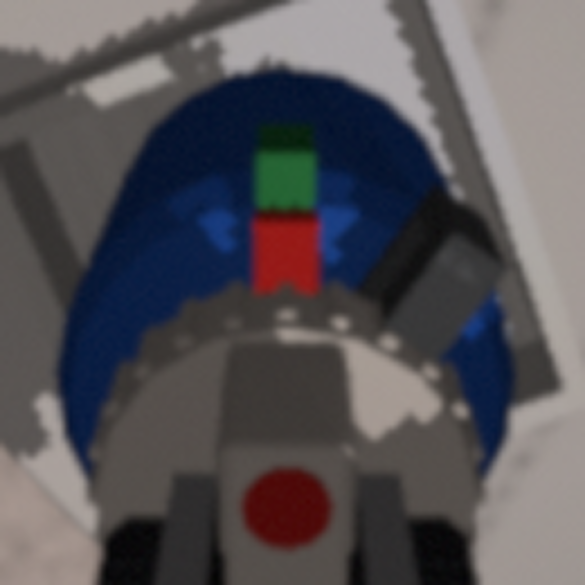

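Red lug (286,253) and green tab (286,180) line up with the wing in the enlargement. Next I'll let the cap spring up while still holding it.

>>> {"name": "apply_moves", "arguments": {
  "increments": [
    [[0, 0, 0, 0.3, 0], [0, 0, 0, 0.6, 0], [0, 0, 0, 0.8, 0], [0, 0, 0, 0.95, 0], [0, 0, 0, 0.95, 0], [0, 0, 0, 0.95, 0]]
  ]
}}

```text
t: 10.5
tcp_pos: [0.4816, -0.1698, 0.1793]
tool_rot: [0.001, 0.902, 0.431, 0.0]
ft_force: [0.4, -2.3, 4.8]
width: 0.0122
```

>>> {"name": "apply_moves", "arguments": {
  "increments": [
    [[0, 0, 0, 0.1, 0], [0, 0, 0, 0.1, 0], [0, 0, 0, 0.1, 0]]
  ]
}}

```text
t: 10.8
tcp_pos: [0.4816, -0.1697, 0.1802]
tool_rot: [0.0, 0.902, 0.431, 0.0]
ft_force: [0.7, -4.6, 3.5]
width: 0.0118
```

>>> {"name": "apply_moves", "arguments": {
  "increments": [
    [[20, 0, 0, 0, 0], [25, 0, 0, 0, 0], [35, 0, 0, 0, 0], [50, 0, 0, 0, 0], [50, 0, 0, 0, 0], [50, 0, 0, 0, 0]]
  ]
}}

```text
t: 11.4
tcp_pos: [0.481, -0.1691, 0.18]
tool_rot: [-0.0, 0.902, 0.431, -0.0]
ft_force: [0.6, 0.7, 0.2]
width: 0.0428
```

>>> {"name": "apply_moves", "arguments": {
  "increments": [
    [[50, 0, 0, 2, 0], [50, 0, 0, 5, 0], [50, 0, 0, 9, 0], [50, 0, 0, 10, 0], [50, 0, 0, 10, 0], [50, 0, 0, 10, 0]]
  ]
}}

```text
t: 12.0
tcp_pos: [0.4806, -0.169, 0.2792]
tool_rot: [-0.001, 0.902, 0.431, -0.0]
ft_force: [-1.2, -1.3, 0.1]
width: 0.0429
```

```bash
python3 - <<'E'
from h import *
st=get_state();print(st['t'],st['tcp_pos'],yaw(st),st['width'],st['ft_force'],st['moment'])
save('wrist','w8.png');save('side','s8.png');save('scene','c8.png')
a=cv2.imread('pics/w8.png')[140:240,270:380];b=cv2.imread('pics/s8.png')[260:360,240:350];c=cv2.imread('pics/c8.png')[155:255,175:285]
cv2.imwrite('pics/z8.png',np.hstack([cv2.resize(x,(265,240),interpolation=cv2.INTER_CUBIC) for x in (a,b,c)]))
E
```

```text
12.0 [ 0.48055166 -0.16898781  0.27917056] 0.8917445349261295 0.042904981154212235 [-1.20795251 -1.27019637  0.09873318] [-0.02539206  0.00972213 -0.07871318]
```

View pics/z8.png

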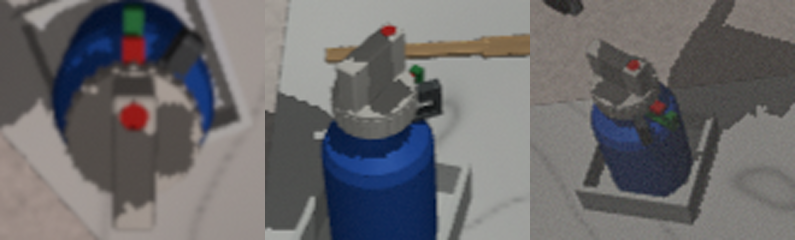

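View pics/c8.png

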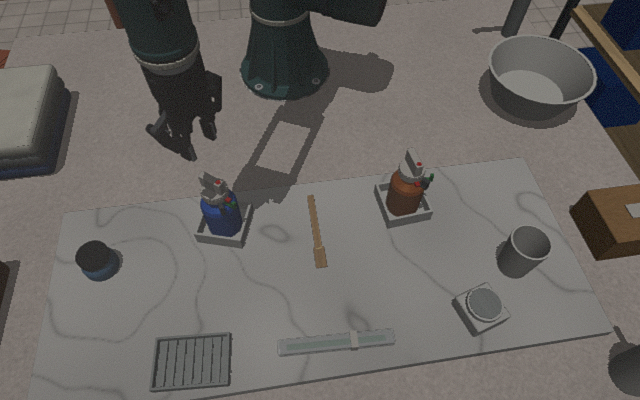

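```bash
python3 - <<'E'
from h import *
st=get_state()
p,e=tri([ray('wrist',[325.6,188.3],st),ray('scene',[217.8,182.1]),ray('side',[291.5,272.9])]);print(p,e,np.arctan2(p[1]+.1698,p[0]-.4818))
print(sign_off())
E
```

```text
[ 0.49220803 -0.15726748  0.18425584] [0.00200958062742349, 0.000785755631158172, 0.0014899559285275084] 0.8777429896561457
the job is handed in; nothing more can be done
None
```

The blue cap is open, with its red dot pointing to the green mark. I handed the job in at about 12 s, and `sign_off()` gives no verdict.

**What I did:** I gripped the blue cap's wing and pressed until it bottomed: the force rose from 11 N to about 20 N with almost no further travel. I then turned it 1.16 rad anticlockwise under and past the stop. I let it spring back while still holding it, opened the fingers and backed off about 10 cm.

**Last checks:**
- **Alignment:** While the cap was still held, the wrist picture showed the wing, the red lug and the green tab in one line. They still were after release.
- **Angle:** The measured dot direction was 0.88 rad. The gripper had been at 0.89 rad. The green tab measured about 0.92 rad, but so did the lug in that picture, so the difference looks like camera error.
- **Height:** The dot measured 0.184 m, against 0.185 m at the start, so the cap is fully up.
- **Contact:** The tool force is near zero and the robot touches nothing. I did not touch the amber bottle, and it looks unchanged.

**What went wrong or disagreed:**
- On the approach I gave one set of shifts from the wrong starting pose, so the arm overshot. It stayed high and touched nothing.
- Early estimates of the green tab's angle from different views varied widely, so I relied on the wrist view along the wing for the final angle.

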